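# Hang the lamp shade at the blower and hold its dead-man paddle

## Robot

A 7-joint arm with a two-finger parallel gripper is mounted at the origin on a cart in front of the work surface, level with it; the furniture and walls round the work are solid. World frame = base frame: x ahead of the robot, y to its left, z up, the work surface at z = 0. Lengths are in m, angles in rad, forces in N, time in s.
With the tool pointing down it reaches from about 0.35 to 0.9 m from the base axis. Payload 8.1 kg.
Tool frame: the origin (TCP) lies at the centre of the arm's flange, where the gripper is bolted on; the fingertips stand 178 mm ahead of it and the grasp point (between the pads) lies 159 mm ahead of it; x points along the fingers, z is the direction in which the jaws open and shut, and the axes are right-handed (so a half turn about x gives the same grasp; the last joint's range is limited). The gripper opens to 92 mm and grips with 3 to 60 N. Pads are 19 mm wide; open, the fingers measure 130 mm over their backs; the gripper's body (75 mm by 190 mm) begins 47 mm behind the grasp point.
Start: joints at [-1.278, 0.434, 0.025, 1.573, -0.012, 1.134, -0.075], TCP at [0.241, 0.577, 0.405] pointing down, gripper open.
Joint ranges: [-2.62, 2.62], [-0.44, 2.09], [-1.27, 1.32], [0.08, 2.57], [-1.32, 4.46], [0.12, 2], [-2.74, 2.74]. Speed limits (rad/s): [2.22, 2.22, 3.01, 3.01, 3.14, 3.14, 3.14].

## Interface

Orientations are given as a rotation vector (axis times angle).
In Python, from cell import arm, get_image, search_frame, pinpoint gives the robot as it stands.
- The arm moves only by the tool arm_command, never from a script. Its argument "motion" is a list of rows, each a list of 7 numbers: the finger opening in mm, from 0 to 91.8, then the shift along the tool's x, y, z in mm, then the turn, a rotation vector about the tool's x, y, z in degrees. In form: [[fingers, x, y, z, ax, ay, az], ...]. A call has 1 to 5 rows; each row shifts and turns the commanded pose from where the row before left it, along the tool's axes as they then stand; what a row does not reach is not made up. A row lasts 1/8 s, in which the tool goes at most 62.5 mm and 10.7 degrees, less where a joint would pass 70% of its speed; a pose out of reach is approached as far as the arm can. A call with a gripper value outside its range is refused whole. The fingers move at their own pace and stop on an object; "newtons" is the grip in N (left out, the last holds). Time passes only in rows, so rows that do not move let the fingers close. It gives the time, the measured TCP pose, the force and the opening at its end, in the units of the state.
- arm.observe(): the state, without advancing time (a new reading comes with each control period).
- get_image(name): name is "scene" or "top" or "wrist"; returns a dict with "frame" (420x560x3 uint8, red, green, blue), "range_z" (420x560 float32, m along the optical axis (not along the pixel's ray), 0 where there is no reading), "K" (3x3 intrinsics, pixels), "origin" and "rotation" of the camera in the world; the wrist camera has in their place "tool_from_camera" (4x4, takes a point from camera to tool coordinates, whose origin is the TCP and whose axes are the tool frame's). Camera axes: x right, y down, z forward; pixel columns grow to the right and rows downward; lengths in m; the calibration is good to about 2 mm. A picture is of the moment at which its call begins: read the wrist's pose just before it.
- arm.sign_off(): hands the job in, once; it reports no verdict.
Trained networks look in the newest picture that a camera, given by its name, has taken for a name from the list of things; names that differ only in an ending like _2 or _b are one class to them, and where a whole thing is asked for, a point or a joint stands for the part that bears it (a point fixed in the world has none). Each returns a list of dicts, best first, with "p" (0 to 1); they miss things now and then, are a little off and sometimes report something else, mostly with a low value. They report only what shows in the picture. A call takes as long as a camera call.
- search_frame(camera, target): "point" ([x, y, z] in m, in world coordinates, good to about 4 mm: the middle of the surface that is visible of it).
- pinpoint(camera, target): "point" ([x, y, z] in m, in world coordinates, good to about 4 mm: a listed point, or the origin of a listed thing).
The state is a dict: "clock": time; "joints": joint angles; "dq": joint speeds; "joint_efforts": joint torques, N m; "position": TCP position; "ee_rot": TCP orientation; "force": force on the tool from outside, world axes, zero at the start; "ft_torque": the same for the moment, N m; "width": opening from 0.0 (shut) to 1.0 (fully open).
Only numpy, scipy, OpenCV 4.12 (cv2) and the standard library are available. Lean on these libraries where they do the work, as an engineer would, in place of code of your own. Each camera call takes 0.05 s, during which the arm holds its last target. There are 200 camera calls.

## Task

Without tipping it over, hang the half-shell lamp shade by its wire bail on the hook of the drying stand and let go of it, so that it hangs free in front of the orange blower. Then press the blower's spring-loaded black paddle about half way down, until its pointer stands in the green band of the scale, and keep it there: finish while still holding the paddle in the green. Leave the other things on the bench where they are.

Things in the scene. Friction and masses are not known exactly. Their poses are not given: they have to be found in the camera images.
- shade: loose lamp shade, 0.16 to 0.27 kg: upside-down brown shell bowl (104 mm across, 41 mm high, standing on its rim) with a rigid upright brass wire bail on top. Origin: centre of the rim plane, on the bench at the start; z up. The bail is a loop of 6 mm wire in the y-z plane, 64 mm wide; its level top bar is 105 mm above the origin; the opening under it is 58 mm wide, 59 mm high
- bail_bar (a point): middle of the bail's level top bar (105 mm above the shade's origin), axes as the shade's: the bar runs along y, x goes through the loop
- grip_block (a point): centre of the pale wooden grip block on top of the bail, 23 mm above bail_bar; 20 mm along x, 16 mm along y, 40 mm tall. Pinch it from above across its y faces; fingers then clear the hook. Axes as the shade's
- stand: fixed drying stand: grey foot, steel post whose top bends into a level arm and hook pointing along the stand's -x (roughly to the robot), orange blower low on the post. Origin on the bench straight under the hook's seat; x points from hook to post (post at x = 115 mm, blower front at 85 mm). Its highest point is 183 mm up
- hook_seat (a point): where the centre of the bail's bar rests when hung, 170 mm above the bench; axes as the stand's. The 8 mm hook bar rises in front to its tip (28 mm to -x, end 32 mm, top 13 mm above this point) and behind to the arm (top 9 mm above). Seat flat for 24 mm along x. Bring the bail's bar from the front (-x), level across the hook, over the tip, then down
- control: fixed control box: dark base plate 150x85 mm, grey box, a paddle hinged at its back and an upright white strip (24 mm wide, 116 mm high, at y = 46 mm, facing -x) with yellow over green over red bands. Origin on the bench under the paddle's pad; x points from the pad to the hinge (105 mm away, 75 mm above the bench)
- paddle (a joint): angle of the spring-loaded paddle: 0 released (up), 0.45 rad fully down. The pointer is in the green band from 0.15 to 0.30 rad. The spring pushes it back up as soon as it is let go; at the pad it takes about 3.5 N to start it, 6.5 N at mid-travel, 9.5 N at the end.
- paddle_top (a point): centre of the top of the black pad (40x44 mm) at the paddle's front end; 107 mm above the bench when released, about 83 mm at 0.225 rad, 60 mm fully down; y along the hinge axis, x along the paddle towards the hinge (the pad slopes down to the hinge by 0.25 rad when released)
- tape_roll: roll of cream tape lying flat, 90 mm across, 20 mm high, left of the work; loose bystander, leave it alone. Origin: centre of its underside
- sanding_block: tan sanding block lying flat, 90x104x26 mm, left of the work; loose bystander, leave it alone. Origin: centre of its underside
- varnish_tin: brown open tin, 77 mm across, 68 mm high, at the back; loose bystander, leave it alone. Origin: centre of its underside
- cup_white: small white cup, 72 mm across, 52 mm high, at the back; loose bystander, leave it alone. Origin: centre of its underside
- thread_spool: wooden thread spool standing up, 38 mm across, 42 mm high, at the back; loose bystander, leave it alone. Origin: centre of its underside

How it is judged:
On the way, in this order (a step that is already met when the one before it is completed fails the run):
1. the shade hangs by its bail on the hook, let go (x of bail_bar in the frame of hook_seat between -0.022 and 0.022 m and y of bail_bar in the frame of hook_seat between -0.03 and 0.03 m and z of bail_bar in the frame of hook_seat between -0.01 and 0.012 m and height (world z) of shade above 0.04 m and angle between shade's own z axis and vertical below 0.4 rad and contact force between shade and stand above 0.4 N and contact force between shade and the arm below 0.1 N and contact force between shade and the fingers below 0.1 N), for 0.4 s.
2. the paddle is held in the green band (value of joint paddle between 0.14 and 0.31 rad and velocity of joint paddle between -0.1 and 0.1 rad/s and contact force between any of the fingers, the arm and control above 1 N), for 1 s.
At the end, for the whole second after the job is handed in: Bail bar on the hook seat (within 22 mm along, 30 mm across the hook, -10 to +12 mm in height), shade borne by the stand, upright within 0.4 rad, over 40 mm above the bench, untouched by the robot, which presses the paddle with over 1 N, still, at 0.14 to 0.31 rad (all of step 1 and all of step 2); the arm keeps its last pose, push and grip.
It fails at once if the shade is tipped over (angle between shade's own z axis and vertical above 1 rad).
It fails at once if one of the five loose bystanders is moved by more than 30 mm (distance of any of tape_roll, sanding_block, varnish_tin, cup_white, thread_spool from where it was at the start of the episode above 0.03 m).
It also fails if it takes over 50 s, if anything falls off the work surface, if the arm or the gripper's body presses on something with over 40 N, if the wrist force passes 120 N, or if a joint passes its speed limit or range.

## Working session

There is one attempt and no reset: what is moved stays moved. The work goes in short steps, Python scripts to look and compute and a tool call to move; the robot and the scene stay as the last step left them, time stands still between calls to the robot, and variables do not carry over. Pictures are saved under pics/ and viewed, about 8 in all and at most 12, crops included, and the job is handed in when it is done.

Besides the shell and the picture viewer there is one more tool, called as name(argument=value, ...), one argument or row to a line, values as JSON. arm_command: Moves the arm, as the interface text tells. Its arguments: {"type":"object","properties":{"motion":{"type":"array"},"newtons":{"type":"number"}},"required":["motion"]}

```bash
mkdir -p pics; ls
cat > h.py <<'E'
import numpy as np, cv2
from scipy.spatial.transform import Rotation as R
from cell import arm, get_image, search_frame, pinpoint
np.set_printoptions(precision=4,suppress=True)
def save(n,f): 
    im=get_image(n); cv2.imwrite(f'pics/{f}.png',im['frame'][:,:,::-1]); return im
def cloud(im):
    z=im['range_z'];v,u=np.indices(z.shape);K=im['K']
    p=np.stack([(u-K[0,2])/K[0,0]*z,(v-K[1,2])/K[1,1]*z,z],-1)
    if 'origin' in im: return p@np.array(im['rotation']).T+np.array(im['origin'])
    s=arm.observe();T=np.array(im['tool_from_camera'])
    return (p@T[:3,:3].T+T[:3,3])@R.from_rotvec(s['ee_rot']).as_matrix().T+np.array(s['position'])
E
python3 - <<'E'
from h import *
s=arm.observe();print(s); print(R.from_rotvec(s['ee_rot']).as_matrix())
a=save('scene','s0');b=save('top','t0')
cv2.imwrite('pics/st0.png',cv2.resize(np.hstack([a['frame'],b['frame']])[:,:,::-1],(800,300)))
for c in('scene','top'):
  for t in('shade','bail_bar','grip_block','hook_seat','stand','control','paddle_top','tape_roll','sanding_block','varnish_tin','cup_white','thread_spool'):
    print(c,t,[(np.round(d['point'],3),round(d['p'],2)) for d in pinpoint(c,t)[:2]])
E
```

```text
pics
{'clock': 0.0, 'joints': array([-1.2776,  0.4352,  0.025 ,  1.5741, -0.0116,  1.134 , -0.0751]), 'dq': array([-0.0004,  0.0017, -0.001 ,  0.0005, -0.0006, -0.    , -0.0016]), 'joint_efforts': array([  0.0008, -66.7858,   0.9854, -31.4463,  -0.0605,   0.0427,
         0.0001]), 'position': array([0.2409, 0.5764, 0.4039]), 'ee_rot': array([-0.9139,  1.3722,  0.9122]), 'force': array([ 0.3798, -0.5549, -0.1143]), 'ft_torque': array([ 0.0335,  0.0026, -0.0006]), 'width': 0.9969570489859618}
[[-0.0005 -0.9227  0.3856]
 [-0.0016  0.3856  0.9227]
 [-1.     -0.0002 -0.0017]]
scene shade [(array([0.482, 0.044, 0.001]), 0.57)]
scene bail_bar [(array([0.482, 0.041, 0.104]), 0.87), (array([ 0.498,  0.167, -0.   ]), 0.4)]
scene grip_block [(array([0.477, 0.042, 0.13 ]), 0.8)]
scene hook_seat [(array([ 0.503, -0.304,  0.168]), 0.94)]
scene stand []
scene control [(array([ 0.488, -0.157,  0.001]), 0.57)]
scene paddle_top [(array([ 0.493, -0.161,  0.104]), 0.73)]
scene tape_roll [(array([ 0.495,  0.169, -0.001]), 0.57)]
scene sanding_block [(array([ 0.588,  0.165, -0.002]), 0.88)]
scene varnish
[... 253 characters left out ...]
e [(array([ 0.478,  0.041, -0.006]), 0.71)]
top bail_bar [(array([0.481, 0.042, 0.103]), 0.59)]
top grip_block [(array([0.482, 0.046, 0.124]), 0.69)]
top hook_seat [(array([ 0.718, -0.346, -0.003]), 0.64), (array([ 0.509, -0.3  ,  0.171]), 0.63)]
top stand []
top control [(array([ 0.485, -0.154, -0.001]), 0.94)]
top paddle_top [(array([ 0.49 , -0.158,  0.107]), 0.73)]
top tape_roll [(array([ 0.499,  0.169, -0.002]), 0.64), (array([ 0.728, -0.177, -0.001]), 0.43)]
top sanding_block [(array([ 0.59 ,  0.159, -0.002]), 0.64)]
top varnish_tin [(array([ 0.729, -0.176, -0.004]), 0.67)]
top cup_white [(array([ 0.728, -0.279, -0.001]), 0.84)]
top thread_spool [(array([ 0.714, -0.342, -0.002]), 0.58)]
```

View pics/s0.png

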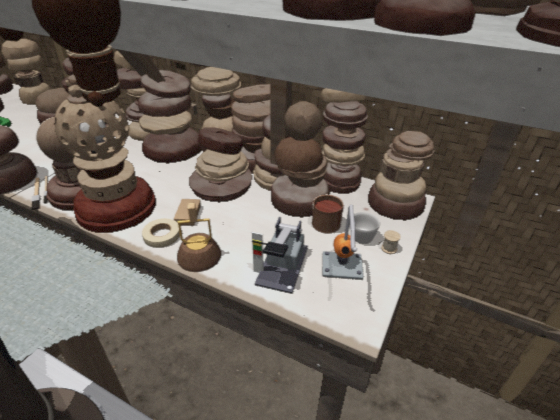

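View pics/t0.png

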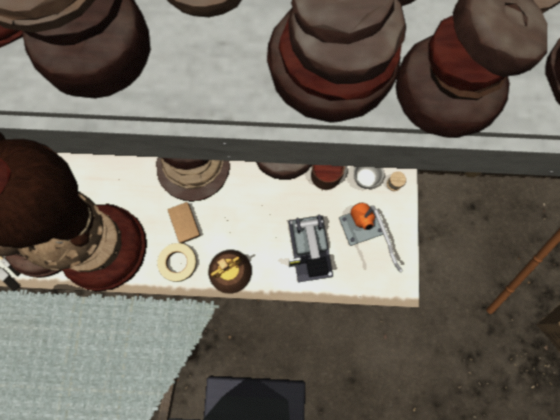

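Run:
```python
from h import *
P={c:cloud(get_image(c)) for c in('scene','top')}
def sel(c,lo,hi):
    p=P[c].reshape(-1,3); return p[((p>lo)&(p<hi)).all(1)]
def show(n,q):
    if len(q)<4: print(n,len(q));return
    r=cv2.minAreaRect(q[:,:2].astype(np.float32)*1000)
    d=np.linalg.svd((q-q.mean(0))[:,:2],full_matrices=False)[2][0]
    print(n,len(q),q.mean(0),q.min(0),q.max(0),'rect',np.round(r[0],1),np.round(r[1],1),round(r[2],1),'dir',np.degrees(np.arctan2(d[1],d[0])))
for c in P:
    show(c+' hookarm',sel(c,[.42,-.38,.155],[.75,-.22,.2]))
    show(c+' block',sel(c,[.44,0,.115],[.53,.09,.16]))
    show(c+' blocktop',sel(c,[.44,0,.143],[.53,.09,.16]))
    show(c+' bail',sel(c,[.44,0,.06],[.53,.09,.106]))
    show(c+' pad',sel(c,[.4,-.2,.095],[.54,-.125,.125]))
    show(c+' strip',sel(c,[.42,-.13,.07],[.6,-.07,.13]))
```

```text
Traceback (most recent call last):
  File "h.py", line 10, in cloud
    if 'origin' in im: return p@np.array(im['rotation']).T+np.array(im['origin'])
                              ~~~~~~~~~~~~~~~~~~~~~~~~~~~~^~~~~~~~~~~~~~~~~~~~~~~
ValueError: operands could not be broadcast together with shapes (420,560) (3,)
```

The scene picture shows the shade at about (198,250), the control box at (282,255), the hook and blower at (345,240), and an overhead shelf behind them. The top view agrees. The camera rotation comes as a rotation vector, so I'll fix the helper.

```bash
sed -i "s/p@np.array(im\['rotation'\]).T/p@(lambda r:r if r.ndim==2 else R.from_rotvec(r).as_matrix())(np.array(im['rotation'])).T/" h.py
cat > m.py <<'E'
from h import *
P={c:cloud(get_image(c)) for c in('scene','top')}
def sel(c,lo,hi):
    p=P[c].reshape(-1,3); return p[((p>lo)&(p<hi)).all(1)]
def show(n,q):
    if len(q)<4: print(n,len(q));return
    r=cv2.minAreaRect(q[:,:2].astype(np.float32)*1000)
    d=np.linalg.svd((q-q.mean(0))[:,:2],full_matrices=False)[2][0]
    print(n,len(q),q.mean(0),q.min(0),q.max(0),'rect',np.round(r[0],1),np.round(r[1],1),round(r[2],1),'dir',np.degrees(np.arctan2(d[1],d[0])))
E
python3 - <<'E'
from m import *
for k in('scene','top'):
    im=get_image(k);print(k,im['origin'],im['rotation'],im['K'][0])
for c in P:
    show(c+' hookarm',sel(c,[.42,-.38,.155],[.75,-.22,.2]))
    show(c+' block',sel(c,[.44,0,.115],[.53,.09,.16]))
    show(c+' blocktop',sel(c,[.44,0,.143],[.53,.09,.16]))
    show(c+' bail',sel(c,[.44,0,.06],[.53,.09,.106]))
    show(c+' pad',sel(c,[.4,-.2,.095],[.54,-.125,.125]))
    show(c+' strip',sel(c,[.42,-.13,.07],[.6,-.07,.13]))
    show(c+' tall',sel(c,[.3,-.4,.2],[.75,.55,.9]))
    show(c+' tall2',sel(c,[.3,-.4,.2],[.75,.15,1.9]))
    show(c+' base',sel(c,[.3,-.26,.005],[.75,-.08,.02]))
q=sel('top',[.42,-.38,.155],[.75,-.22,.2]);print(q[np.argsort(q[:,0])])
E
```

```text
scene [-0.0208 -0.428   0.6493] [-1.9581  1.1768 -0.5915] [394.046    0.     278.1311]
top [ 0.3652 -0.0857  1.137 ] [-2.1449  2.0393 -0.232 ] [482.8739   0.     280.0568]
scene hookarm 214 [ 0.539  -0.2904  0.1739] [ 0.4769 -0.3187  0.1551] [ 0.6117 -0.2575  0.1824] rect [ 545.  -288.4] [146.9   8. ] 22.1 dir -157.80855308838875
scene block 137 [0.4753 0.0374 0.1359] [0.4676 0.0294 0.1152] [0.4897 0.0504 0.149 ] rect [478.8  40.6] [19.6 16.2] 37.4 dir -169.05482996765346
scene blocktop 53 [0.4782 0.0397 0.1467] [0.4685 0.0316 0.143 ] [0.4897 0.0504 0.149 ] rect [479.1  40.5] [19.2 14.6] 37.3 dir -142.99147884428396
scene bail 111 [0.4793 0.0396 0.0884] [0.4574 0.0124 0.06  ] [0.5009 0.069  0.1059] rect [479.2  40.8] [ 7.1 69.7] 35.5 dir -53.5781638413498
scene pad 327 [ 0.4873 -0.1565  0.106 ] [ 0.4647 -0.1799  0.0952] [ 0.5265 -0.1254  0.1134] rect [ 497.3 -150.5] [60.1 50.1] 12.4 dir -165.69031128069344
scene strip 296 [ 0.5238 -0.1109  0.0913] [ 0.4902 -0.1295  0.0701] [ 0.5971 -0.0949  0.1175] rect [ 543.6 -112.1] [106.9  34.6] 0.1 dir 173.59680451393965
scene tall 38289 [ 0.593
[... 9073 characters left out ...]
 0.6034 -0.2593  0.1676]
 [ 0.6035 -0.2617  0.1767]
 [ 0.6037 -0.2658  0.1768]
 [ 0.6038 -0.2639  0.176 ]
 [ 0.604  -0.2601  0.1743]
 [ 0.606  -0.26    0.1748]
 [ 0.6063 -0.2642  0.1743]
 [ 0.6069 -0.2587  0.1707]
 [ 0.607  -0.2627  0.1711]
 [ 0.6073 -0.257   0.1688]
 [ 0.6082 -0.2591  0.1567]
 [ 0.6084 -0.2573  0.1553]
 [ 0.6085 -0.2623  0.1735]
 [ 0.609  -0.2607  0.1711]
 [ 0.6092 -0.2588  0.17  ]
 [ 0.6093 -0.2564  0.1604]
 [ 0.6102 -0.2575  0.1655]
 [ 0.6105 -0.2552  0.1551]
 [ 0.6105 -0.2558  0.164 ]
 [ 0.6115 -0.2589  0.1693]
 [ 0.6116 -0.2609  0.1695]
 [ 0.6116 -0.257   0.1686]
 [ 0.6124 -0.2551  0.156 ]
 [ 0.6125 -0.2557  0.1644]
 [ 0.6146 -0.2596  0.1655]
 [ 0.6152 -0.258   0.1629]]
```

```bash
cat > plan.py <<'E'
from h import *
def rot(yaw):  # tool x down, z (jaws) at yaw
    a=np.radians(yaw);x=np.array([0,0,-1.]);z=np.array([np.cos(a),np.sin(a),0]);return np.stack([x,np.cross(z,x),z],1)
def plan(goals,w,step=50,ang=9.5):
    s=arm.observe();p=np.array(s['position']);r=R.from_rotvec(s['ee_rot']).as_matrix()
    print('t',s['clock'],'at',p,'yaw',np.degrees(np.arctan2(r[1,2],r[0,2])),'F',s['force'],'w',s['width']*91.8)
    for g,yaw in goals:
        g=np.array(g);G=rot(yaw)
        n=int(np.ceil(max(np.linalg.norm(g-p)*1000/step,np.degrees(R.from_matrix(r.T@G).magnitude())/ang,1)))
        print('->',g,yaw)
        for k in range(n,0,-1):
            d=np.round(r.T@(g-p)/k*1000,1); t=np.round(np.degrees(R.from_matrix(r.T@G).as_rotvec())/k,1)
            print([w,*map(float,d),*map(float,t)],end=',\n')
            p=p+r@d/1000; r=r@R.from_rotvec(np.radians(t)).as_matrix()
E
python3 - <<'E'
from plan import *
plan([((.32,.25,.42),0),((.40,.05,.40),-53.5),((.480,.042,.352),-53.5)],60)
E
```

```text
t 1.55 at [0.241  0.5767 0.4047] yaw 67.31624085251089 F [-0.517  0.403  0.544] w 91.66292230028483
-> [0.32 0.25 0.42] 0
[60, -1.9, -24.9, -33.9, 8.4, 0.0, 0.0],
[60, -1.9, -29.5, -29.9, 8.4, 0.0, 0.0],
[60, -1.9, -33.6, -25.2, 8.4, 0.0, 0.0],
[60, -1.9, -36.9, -20.1, 8.4, 0.0, 0.0],
[60, -1.9, -39.4, -14.4, 8.4, 0.0, 0.0],
[60, -1.9, -41.1, -8.5, 8.4, 0.0, 0.0],
[60, -1.9, -42.0, -2.4, 8.5, 0.0, 0.0],
[60, -2.0, -41.8, 3.7, 8.4, 0.0, 0.0],
-> [0.4  0.05 0.4 ] -53.5
[60, 3.3, -33.3, 13.3, 8.9, 0.0, -0.0],
[60, 3.3, -30.9, 18.3, 8.9, 0.0, -0.0],
[60, 3.4, -27.7, 22.9, 8.9, 0.0, -0.0],
[60, 3.3, -23.8, 26.9, 8.9, 0.0, -0.0],
[60, 3.4, -19.3, 30.3, 9.0, 0.0, -0.0],
[60, 3.3, -14.4, 32.9, 8.9, 0.0, -0.0],
-> [0.48  0.042 0.352] -53.5
[60, 24.0, 29.8, 27.0, 0.0, 0.0, -0.0],
[60, 24.0, 29.7, 27.0, 0.0, 0.0, -0.0],
```

arm_command(
  motion=[
    [60,-2,-25,-34,8.4,0,0],
    [60,-2,-29.5,-30,8.4,0,0],
    [60,-2,-33.5,-25,8.4,0,0],
    [60,-2,-37,-20,8.4,0,0],
    [60,-2,-39.5,-14.5,8.4,0,0],
  ],
)

```text
clock: 2.17
position: [0.2908, 0.371, 0.4149]
ee_rot: [-0.342, 1.543, 0.343]
force: [0.7, 0.5, 0.3]
width: 0.652
```

arm_command(
  motion=[
    [60,-2,-41,-8.5,8.4,0,0],
    [60,-2,-42,-2.5,8.4,0,0],
    [60,-2,-42,3.5,8.4,0,0],
    [60,3,-33.5,13.5,8.9,0,0],
    [60,3,-31,18.5,8.9,0,0],
  ],
)

```text
clock: 2.8
position: [0.3473, 0.1816, 0.415]
ee_rot: [0.247, 1.556, -0.245]
force: [0.6, 0.1, -0.8]
width: 0.654
```

arm_command(
  motion=[
    [60,3,-27.5,23,8.9,0,0],
    [60,3,-24,27,8.9,0,0],
    [60,3,-19.5,30.5,8.9,0,0],
    [60,3,-14.5,33,8.9,0,0],
    [60,0,0,0,0,0,0],
  ],
)

```text
clock: 3.42
position: [0.4014, 0.0469, 0.4029]
ee_rot: [0.73, 1.444, -0.73]
force: [0.4, 0.3, -0.6]
width: 0.654
```

Run:
```python
from plan import *
im=save('wrist','w0')
for t in('grip_block','bail_bar'):print(t,[(np.round(d['point'],4),round(d['p'],2)) for d in pinpoint('wrist',t)[:2]])
p=cloud(im).reshape(-1,3)
q=p[((p>[.44,0,.143])&(p<[.53,.09,.16])).all(1)]
if len(q)>5:
  r=cv2.minAreaRect(q[:,:2].astype(np.float32)*1000);print(len(q),q.mean(0),r)
plan([((.480,.0425,.352),-53.5),((.480,.0425,.292),-53.5)],60,40)
```

```text
grip_block [(array([0.4818, 0.0428, 0.129 ]), 0.79)]
bail_bar [(array([0.4799, 0.04  , 0.1051]), 0.65)]
564 [0.481  0.0464 0.1473] ((481.2453308105469, 45.788665771484375), (19.18463134765625, 16.088886260986328), 36.58315658569336)
t 3.575 at [0.4008 0.0497 0.4028] yaw -53.16095753777598 F [ 0.0575 -0.1795  0.847 ] w 60.05170506463521
-> [0.48   0.0425 0.352 ] -53.5
[60, 16.9, 19.7, 17.8, 0.1, -0.0, -0.0],
[60, 16.9, 19.7, 17.7, 0.1, -0.0, -0.0],
[60, 17.0, 19.8, 17.7, 0.1, -0.0, -0.0],
-> [0.48   0.0425 0.292 ] -53.5
[60, 30.0, -0.0, 0.0, 0.0, -0.0, -0.0],
[60, 30.0, -0.1, 0.0, 0.0, -0.0, -0.0],
```

arm_command(
  motion=[
    [60,17,19.5,17.5,0.2,0,0],
    [60,17,19.5,17.5,0.2,0,0],
    [60,17,20,17,0,0,0],
    [60,0,0,0,0,0,0],
    [60,0,0,0,0,0,0],
  ],
)

```text
clock: 4.2
position: [0.4788, 0.0431, 0.3517]
ee_rot: [0.729, 1.446, -0.73]
force: [0.1, 0.3, 0.4]
width: 0.649
```

Run:
```python
from plan import *
im=save('wrist','w1');p=cloud(im).reshape(-1,3)
for t in('grip_block','bail_bar'):print(t,[(np.round(d['point'],4),round(d['p'],2)) for d in pinpoint('wrist',t)[:2]])
q=p[((p>[.44,0,.143])&(p<[.53,.09,.16])).all(1)]
if len(q)>5:
  r=cv2.minAreaRect(q[:,:2].astype(np.float32)*1000);print(len(q),q.mean(0),r)
plan([((.4805,.0435,.292),-53.5)],60,30)
```

```text
grip_block [(array([0.4804, 0.041 , 0.1279]), 0.78)]
bail_bar [(array([0.484 , 0.0424, 0.1046]), 0.85)]
719 [0.4831 0.0429 0.1476] ((482.4820556640625, 42.49136734008789), (19.202465057373047, 15.735617637634277), 37.01250076293945)
t 4.35 at [0.4788 0.0428 0.3522] yaw -53.62503665560828 F [-0.4189 -0.0335  0.3164] w 59.855735279041305
-> [0.4805 0.0435 0.292 ] -53.5
[60, 20.1, 0.6, 0.2, -0.0, -0.0, -0.0],
[60, 20.1, 0.6, 0.1, -0.1, -0.0, -0.0],
[60, 20.1, 0.6, 0.2, -0.0, -0.0, -0.1],
```

arm_command(
  motion=[
    [60,20,0.5,0.5,0,0,0],
    [60,20,0.5,0.5,0,0,0],
    [60,20,0.5,0,0,0,0],
    [60,0,0,0,0,0,0],
  ],
)

```text
clock: 4.85
position: [0.4803, 0.0427, 0.2913]
ee_rot: [0.73, 1.446, -0.731]
force: [-0.1, 0.0, 0.1]
width: 0.654
```

arm_command(
  motion=[
    [10,0,0,0,0,0,0],
    [10,0,0,0,0,0,0],
    [10,0,0,0,0,0,0],
    [10,0,0,0,0,0,0],
    [10,0,0,0,0,0,0],
  ],
  newtons=30,
)

```text
clock: 5.48
position: [0.4811, 0.0425, 0.2918]
ee_rot: [0.731, 1.444, -0.731]
force: [-0.2, 1.2, -0.4]
width: 0.171
```

arm_command(
  motion=[
    [10,-15,0,0,0,0,0],
    [10,-20,0,0,0,0,0],
    [10,-20,0,0,0,0,0],
    [10,0,0,0,0,0,0],
    [10,0,0,0,0,0,0],
  ],
)

```text
clock: 6.1
position: [0.4808, 0.0425, 0.3465]
ee_rot: [0.731, 1.445, -0.731]
force: [-1.2, -0.0, -2.1]
width: 0.171
```

Run:
```python
from plan import *
save('scene','s1')
for c in('scene','wrist'):
  if c=='wrist': get_image(c)
  for t in('grip_block','bail_bar','shade'):print(c,t,[(np.round(d['point'],4),round(d['p'],2)) for d in pinpoint(c,t)[:2]])
# hook front approach: seat S, stand yaw 22
S=np.array([.507,-.302]);u=np.array([np.cos(np.radians(22)),np.sin(np.radians(22))])
g=lambda d,z:(*(S+u*d),z)
plan([((.46,.03,.447),-58),((.43,-.2,.447),-68),(g(-.075,.447),-68),(g(-.075,.385),-68)],10,45,8)
```

```text
scene grip_block [(array([0.481 , 0.0413, 0.1577]), 0.7), (array([0.4763, 0.0407, 0.1853]), 0.66)]
scene bail_bar [(array([0.4803, 0.0425, 0.161 ]), 0.57)]
scene shade [(array([0.4823, 0.0436, 0.0539]), 0.86), (array([ 0.4867, -0.1532,  0.0041]), 0.68)]
wrist grip_block [(array([0.4853, 0.0426, 0.1828]), 0.56)]
wrist bail_bar [(array([0.4845, 0.0439, 0.1834]), 0.37)]
wrist shade [(array([0.4739, 0.0399, 0.0529]), 0.65)]
t 6.5 at [0.481  0.0424 0.3465] yaw -53.68865447545824 F [-0.5995  0.8479 -1.8535] w 16.052386142514994
-> [0.46  0.03  0.447] -58
[10, -33.5, -8.1, -0.8, 1.4, -0.0, 0.0],
[10, -33.5, -8.2, -0.6, 1.5, -0.0, 0.0],
[10, -33.5, -8.1, -0.5, 1.4, -0.0, 0.0],
-> [ 0.43  -0.2    0.447] -68
[10, 0.0, -24.6, 29.9, 1.7, -0.0, 0.0],
[10, 0.0, -23.7, 30.6, 1.7, -0.0, 0.0],
[10, 0.0, -22.7, 31.2, 1.7, 0.0, 0.0],
[10, 0.0, -21.8, 31.9, 1.6, 0.0, 0.0],
[10, 0.0, -20.9, 32.5, 1.7, 0.0, 0.0],
[10, 0.1, -19.9, 33.2, 1.6, 0.0, 0.0],
-> [ 0.4375 -0.3301  0.447 ] -68
[10, -0.0, -14.0, 41.1, 0.0, 0.0, 0.0],
[10, -0.0, -13.9, 41.1, 0.0, 0.0, 0.0],
[10, -0.0, -14.0, 41.2, 0.0, 0.0, 0.0],
-> [ 0.4375 -0.3301  0.385 ] -68
[10, 31.0, 0.0, -0.0, 0.0, 0.0, 0.0],
[10, 31.0, 0.1, -0.0, 0.0, 0.0, 0.0],
```

arm_command(
  motion=[
    [10,-33.5,-8,-0.5,1.4,0,0],
    [10,-33.5,-8,-0.5,1.4,0,0],
    [10,-33.5,-8,-0.5,1.4,0,0],
    [10,0,-24.5,30,1.7,0,0],
    [10,0,-23.5,30.5,1.7,0,0],
  ],
)

```text
clock: 7.12
position: [0.4507, -0.0475, 0.4477]
ee_rot: [0.833, 1.405, -0.831]
force: [-1.2, 0.0, -2.4]
width: 0.175
```

arm_command(
  motion=[
    [10,0,-22.5,31,1.7,0,0],
    [10,0,-22,32,1.7,0,0],
    [10,0,-21,32.5,1.7,0,0],
    [10,0,-20,33,1.7,0,0],
    [10,0,-14,41,0,0,0],
  ],
)

```text
clock: 7.75
position: [0.4327, -0.244, 0.4472]
ee_rot: [0.924, 1.367, -0.922]
force: [1.2, 0.8, -1.2]
width: 0.175
```

arm_command(
  motion=[
    [10,0,-14,41,0,0,0],
    [10,0,-14,41,0,0,0],
    [10,29,0,0,0,0,0],
    [10,29,0,0,0,0,0],
    [10,0,0,0,0,0,0],
  ],
)

```text
clock: 8.38
position: [0.4373, -0.329, 0.3875]
ee_rot: [0.923, 1.37, -0.924]
force: [-0.2, 0.6, -2.0]
width: 0.172
```

Run:
```python
from plan import *
im=save('scene','s2')
u0=im['frame'][180:330,260:430,::-1];cv2.imwrite('pics/s2c.png',cv2.resize(u0,None,fx=4,fy=4,interpolation=cv2.INTER_CUBIC))
from m import *
for c in P:
    show(c+' hook',sel(c,[.465,-.38,.155],[.75,-.22,.2]))
for t in('hook_seat','bail_bar','shade'):print(t,[(np.round(d['point'],4),round(d['p'],2)) for d in pinpoint('scene',t)[:2]])
S=np.array([.507,-.302]);u=np.array([np.cos(np.radians(22)),np.sin(np.radians(22))])
g=lambda d,z:(*(S+u*d),z)
plan([(g(-.0,.388),-68),(g(0,.353),-68)],10,20,8)
```

```text
scene hook 0
top hook 293 [ 0.5451 -0.2855  0.1746] [ 0.4788 -0.3147  0.1578] [ 0.6147 -0.2557  0.1857] rect [ 546.5 -285.4] [146.7   8.6] 21.9 dir -157.80940826585504
hook_seat [(array([ 0.5045, -0.3064,  0.1665]), 0.82), (array([ 0.4411, -0.3327,  0.2033]), 0.58)]
bail_bar [(array([ 0.4341, -0.3319,  0.2009]), 0.87)]
shade [(array([ 0.4392, -0.3277,  0.0964]), 0.87)]
t 8.675 at [ 0.4381 -0.3297  0.3903] yaw -68.05634885835761 F [-0.2779 -1.216  -2.3561] w 15.621114987319478
-> [ 0.507 -0.302  0.388] -68
[10, 0.6, 18.6, 0.0, -0.0, 0.0, -0.0],
[10, 0.6, 18.6, 0.0, -0.0, 0.0, -0.0],
[10, 0.6, 18.5, 0.0, -0.0, 0.0, -0.0],
[10, 0.6, 18.6, 0.0, -0.1, 0.1, -0.1],
-> [ 0.507 -0.302  0.353] -68
[10, 17.5, -0.0, 0.0, 0.0, -0.0, 0.0],
[10, 17.5, -0.0, 0.0, 0.0, -0.0, 0.0],
```

View pics/s2c.png

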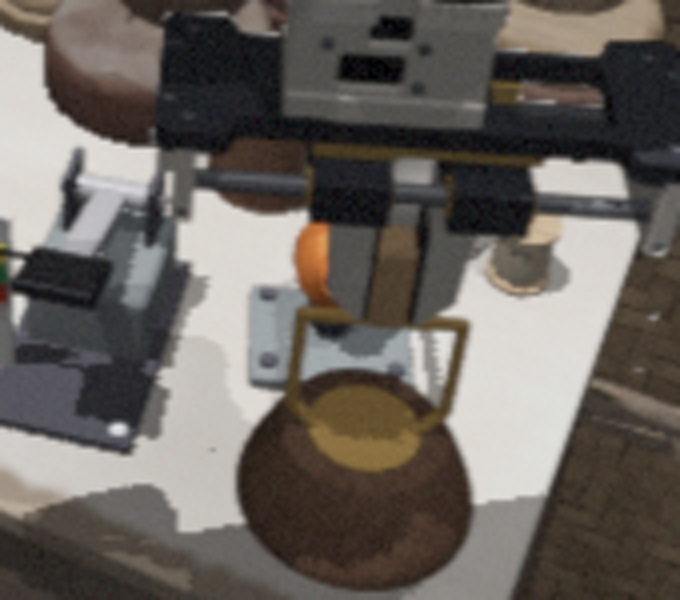

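The bail is held upright and level at crop (385,320), square to the hook. The hook itself is hidden behind the fingers. Next I'll move the bar in over the tip.

arm_command(
  motion=[
    [10,0,18.5,0,0,0,0],
    [10,0,18.5,0,0,0,0],
    [10,0,18.5,0,0,0,0],
    [10,0,18.5,0,0,0,0],
    [10,0,0,0,0,0,0],
  ],
)

```text
clock: 9.3
position: [0.5083, -0.3007, 0.3887]
ee_rot: [0.921, 1.368, -0.921]
force: [0.9, 0.0, -2.4]
width: 0.176
```

arm_command(
  motion=[
    [10,10,0,0,0,0,0],
    [10,10,0,0,0,0,0],
    [10,6,0,0,0,0,0],
    [10,4,0,0,0,0,0],
    [10,0,0,0,0,0,0],
  ],
)

```text
clock: 9.93
position: [0.5063, -0.302, 0.359]
ee_rot: [0.923, 1.367, -0.923]
force: [0.1, -0.5, -2.1]
width: 0.177
```

arm_command(
  motion=[
    [10,2,0,0,0,0,0],
    [10,1,0,0,0,0,0],
    [10,0,0,0,0,0,0],
  ],
)

```text
clock: 10.3
position: [0.5065, -0.302, 0.3564]
ee_rot: [0.923, 1.366, -0.923]
force: [-0.4, 0.4, -0.4]
width: 0.172
```

Run:
```python
from plan import *
plan([],10)
im=save('scene','s3')
u0=im['frame'][160:330,250:430,::-1];cv2.imwrite('pics/s3c.png',cv2.resize(u0,None,fx=4,fy=3.5,interpolation=cv2.INTER_CUBIC))
for t in('bail_bar','shade'):print(t,[(np.round(d['point'],4),round(d['p'],2)) for d in pinpoint('scene',t)[:2]])
```

```text
t 10.3 at [ 0.5065 -0.302   0.3564] yaw -68.0824903455675 F [-0.3547  0.4034 -0.4133] w 15.753535964911151
bail_bar [(array([ 0.5046, -0.3059,  0.1663]), 0.67)]
shade [(array([ 0.5076, -0.2988,  0.0591]), 0.85)]
```

View pics/s3c.png

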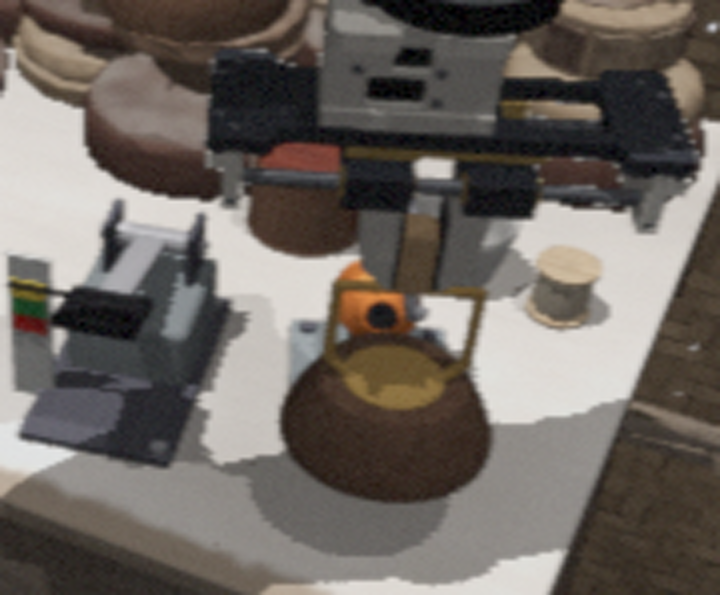

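The bail sits at crop (405,290) with the orange blower behind it and the shade in the air. The wrist force has dropped from about -2.2 N to -0.4 N, so the hook now carries the weight. I'll open the fingers slightly.

arm_command(
  motion=[
    [10,0.5,0,0,0,0,0],
    [22,0,0,0,0,0,0],
    [30,0,0,0,0,0,0],
    [40,0,0,0,0,0,0],
    [40,0,0,0,0,0,0],
  ],
)

```text
clock: 11.08
position: [0.5064, -0.302, 0.3557]
ee_rot: [0.923, 1.366, -0.923]
force: [0.3, -0.3, -0.3]
width: 0.431
```

Run:
```python
from plan import *
plan([],10)
get_image('scene')
for t in('bail_bar','shade','grip_block'):print(t,[(np.round(d['point'],4),round(d['p'],2)) for d in pinpoint('scene',t)[:2]])
```

```text
t 11.075 at [ 0.5064 -0.302   0.3557] yaw -68.08477802074803 F [ 0.3307 -0.256  -0.26  ] w 39.5200956390416
bail_bar [(array([ 0.5058, -0.3043,  0.1698]), 0.73), (array([ 0.5882,  0.1648, -0.0025]), 0.63)]
shade [(array([ 0.5107, -0.3034,  0.0646]), 0.91), (array([ 0.7274, -0.1764,  0.0011]), 0.52)]
grip_block [(array([ 0.5035, -0.3001,  0.1961]), 0.81)]
```

arm_command(
  motion=[
    [40,-8,0,0,0,0,0],
    [40,-16,0,0,0,0,0],
    [40,-24,0,0,0,0,0],
    [40,-26,0,0,0,0,0],
    [40,-6,0,0,0,0,0],
  ],
)

```text
clock: 11.9
position: [0.5066, -0.3026, 0.4383]
ee_rot: [0.923, 1.362, -0.922]
force: [-0.1, -0.2, -0.7]
width: 0.437
```

Run:
```python
from m import *
from plan import plan
for c in('scene','top'):
  get_image(c)
  for t in('bail_bar','shade','paddle_top'):print(c,t,[(np.round(d['point'],4),round(d['p'],2)) for d in pinpoint(c,t)[:2]])
for c in P:
  show(c+' pad',sel(c,[.46,-.2,.098],[.53,-.135,.125]))
  show(c+' box',sel(c,[.4,-.22,.04],[.64,-.13,.075]))
  show(c+' strip',sel(c,[.42,-.13,.04],[.56,-.08,.118]))
plan([((.48,-.23,.43),-30),((.490,-.156,.37),10),((.490,-.156,.30),10)],0,50,9.5)
```

```text
scene bail_bar [(array([ 0.5059, -0.3061,  0.1708]), 0.8)]
scene shade [(array([ 0.5127, -0.3041,  0.0637]), 0.77), (array([ 0.5063, -0.306 ,  0.1709]), 0.55)]
scene paddle_top []
top bail_bar []
top shade []
top paddle_top [(array([ 0.4903, -0.1563,  0.1074]), 0.77)]
scene pad 293 [ 0.4845 -0.158   0.1069] [ 0.4656 -0.1809  0.0982] [ 0.52   -0.1352  0.1129] rect [ 493.3 -154.9] [52. 44.] 10.8 dir 169.12086516769455
scene box 408 [ 0.5659 -0.1602  0.0516] [ 0.5251 -0.1803  0.0402] [ 0.6146 -0.134   0.0748] rect [ 570.  -149.9] [82.3 48.2] 11.6 dir -166.69646838095093
scene strip 312 [ 0.4995 -0.108   0.0804] [ 0.4897 -0.1291  0.0402] [ 0.5592 -0.0938  0.117 ] rect [ 524.1 -105.9] [66.9 34.3] 11.5 dir -15.147120973778597
top pad 370 [ 0.4904 -0.154   0.1069] [ 0.4671 -0.176   0.0982] [ 0.5251 -0.1351  0.1159] rect [ 496.7 -154.4] [57.4 40.8] 2.9 dir -179.6818782521645
top box 307 [ 0.5636 -0.1565  0.0523] [ 0.5275 -0.1769  0.0408] [ 0.6123 -0.1303  0.0746] rect [ 571.4 -147.8] [80.5 47.1] 10.6 dir -173.03343708275713
top strip 246 [ 0.5286 -0.114   0.0669] [ 0.492  -0.1297  0.0401] [ 0.5598 -0.0916  0.1175] rect [ 525.7 -111.2] [36.8 68.2] 87.6 dir 167.09946365309398
t 12.4 at [ 0.5064 -0.3019  0.4352] yaw -68.08502505778951 F [-0.1593  0.7082  0.0411] w 39.800305345716694
-> [ 0.48 -0.23  0.43] -30
[0, 1.1, 0.5, -15.3, -7.6, -0.0, 0.0],
[0, 1.0, 2.5, -15.1, -7.6, -0.0, 0.0],
[0, 1.1, 4.4, -14.7, -7.6, -0.0, 0.0],
[0, 1.0, 6.4, -13.9, -7.6, -0.0, 0.0],
[0, 1.1, 8.1, -13.0, -7.7, -0.0, 0.0],
-> [ 0.49  -0.156  0.37 ] 10
[0, 12.0, 13.8, -5.6, -8.0, -0.0, -0.0],
[0, 12.0, 14.5, -3.7, -8.0, -0.0, -0.0],
[0, 12.0, 14.8, -1.6, -8.0, -0.0, -0.0],
[0, 12.0, 14.9, 0.4, -8.0, -0.0, -0.0],
[0, 12.0, 14.8, 2.6, -8.0, -0.0, -0.0],
-> [ 0.49  -0.156  0.3  ] 10
[0, 35.0, -0.0, 0.0, 0.0, -0.0, -0.0],
[0, 35.0, -0.0, 0.0, 0.0, -0.0, -0.0],
```

arm_command(
  motion=[
    [0,0,0.5,-15.5,-7.6,0,0],
    [0,0,2.5,-15,-7.6,0,0],
    [0,0,4.5,-14.5,-7.6,0,0],
    [0,0,6.5,-14,-7.6,0,0],
    [0,0,8,-13,-7.6,0,0],
  ],
)

```text
clock: 13.02
position: [0.4799, -0.2296, 0.4356]
ee_rot: [0.408, 1.532, -0.408]
force: [0.0, -0.4, -0.1]
width: 0.009
```

arm_command(
  motion=[
    [0,12,14,-5.5,-8,0,0],
    [0,12,14.5,-3.5,-8,0,0],
    [0,12,15,-1.5,-8,0,0],
    [0,12,15,0.5,-8,0,0],
    [0,12,15,2.5,-8,0,0],
  ],
)

```text
clock: 13.65
position: [0.4909, -0.1551, 0.3752]
ee_rot: [-0.139, 1.566, 0.139]
force: [-0.5, 0.1, 0.1]
width: 0.004
```

arm_command(
  motion=[
    [0,35,0,0,0,0,0],
    [0,33,0,0,0,0,0],
    [0,0,0,0,0,0,0],
    [0,0,0,0,0,0,0],
  ],
)

```text
clock: 14.15
position: [0.4912, -0.1559, 0.3087]
ee_rot: [-0.136, 1.566, 0.135]
force: [0.6, -0.7, 0.9]
width: 0.007
```

Run:
```python
from plan import *
im=save('scene','s4')
for t in('bail_bar','shade'):print(t,[(np.round(d['point'],4),round(d['p'],2)) for d in pinpoint('scene',t)[:2]])
u0=im['frame'][170:310,230:400,::-1];cv2.imwrite('pics/s4c.png',cv2.resize(u0,None,fx=4,fy=4,interpolation=cv2.INTER_CUBIC))
plan([((.487,-.156,.262),10)],0,12)
```

```text
bail_bar [(array([ 0.5067, -0.3026,  0.1694]), 0.57)]
shade [(array([ 0.5106, -0.3023,  0.0643]), 0.69), (array([ 0.7265, -0.1732,  0.0003]), 0.69)]
t 14.3 at [ 0.4913 -0.1558  0.309 ] yaw 9.91132600632638 F [-0.2127  0.7999 -0.3161] w 0.3421179805620374
-> [ 0.487 -0.156  0.262] 10
[0, 11.7, 0.1, -1.1, -0.0, 0.0, 0.0],
[0, 11.8, 0.2, -1.1, -0.0, 0.0, 0.0],
[0, 11.7, 0.1, -1.1, -0.0, 0.1, 0.0],
[0, 11.8, 0.2, -1.1, -0.1, 0.0, 0.0],
```

View pics/s4c.png

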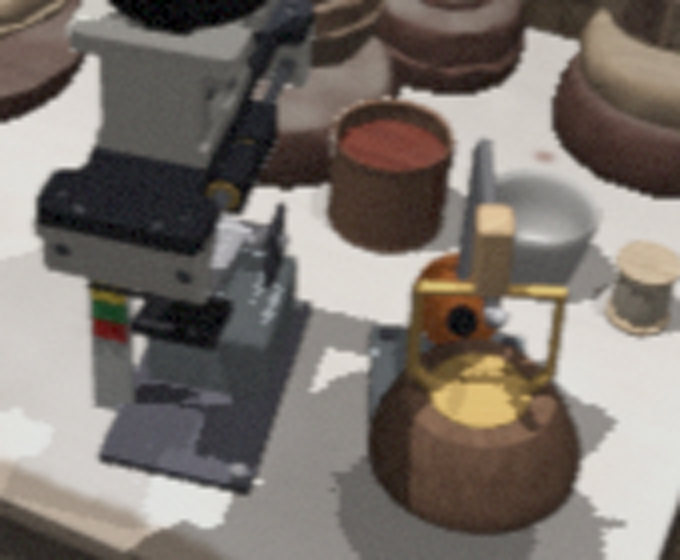

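The shade hangs free with its block at crop (495,250). The closed gripper is over the pad at (185,315). Before pressing, I'll check that the gripper body clears the hinge posts.

Run:
```python
from m import *
q=sel('scene',[.56,-.2,.08],[.66,-.09,.25]);print(len(q))
for z in np.arange(.08,.25,.01):
  a=q[(q[:,2]>=z)&(q[:,2]<z+.01)]
  if len(a):print(round(z,2),len(a),a.min(0)[:2],a.max(0)[:2])
```

```text
315
0.08 91 [ 0.5604 -0.1646] [ 0.6008 -0.1275]
0.09 19 [ 0.5776 -0.1632] [ 0.6063 -0.1538]
0.19 10 [ 0.5709 -0.178 ] [ 0.5808 -0.1578]
0.2 28 [ 0.5687 -0.1788] [ 0.5814 -0.1576]
0.21 49 [ 0.5605 -0.1789] [ 0.5779 -0.1509]
0.22 16 [ 0.5622 -0.1792] [ 0.5824 -0.166 ]
0.23 90 [ 0.5606 -0.1806] [ 0.588  -0.1553]
0.24 12 [ 0.5621 -0.1793] [ 0.5848 -0.1583]
```

arm_command(
  motion=[
    [0,12,0,-1,0,0,0],
    [0,8,0,-1,0,0,0],
    [0,4,0,-1,0,0,0],
    [0,0,0,0,0,0,0],
  ],
)

```text
clock: 14.9
position: [0.4877, -0.156, 0.2834]
ee_rot: [-0.136, 1.567, 0.136]
force: [-1.4, 0.5, 3.7]
width: 0.0
```

arm_command(
  motion=[
    [0,6,0,0,0,0,0],
    [0,6,0,0,0,0,0],
    [0,6,0,0,0,0,0],
    [0,3,0,0,0,0,0],
    [0,0,0,0,0,0,0],
  ],
)

```text
clock: 15.52
position: [0.4872, -0.1564, 0.2622]
ee_rot: [-0.135, 1.568, 0.136]
force: [-4.9, -1.0, 6.0]
width: 0.004
```

Run:
```python
from plan import *
plan([],0)
im=save('scene','s5')
u0=im['frame'][220:290,240:310,::-1];cv2.imwrite('pics/s5c.png',cv2.resize(u0,None,fx=8,fy=8,interpolation=cv2.INTER_CUBIC))
for t in('bail_bar','shade'):print(t,[(np.round(d['point'],4),round(d['p'],2)) for d in pinpoint('scene',t)[:2]])
```

```text
t 15.525 at [ 0.4872 -0.1564  0.2622] yaw 9.884872058060441 F [-4.9037 -1.0123  6.0227] w 0.37197227995528936
bail_bar [(array([ 0.5057, -0.3034,  0.1717]), 0.7)]
shade [(array([ 0.5072, -0.3056,  0.0627]), 0.69), (array([ 0.7218, -0.2724, -0.0009]), 0.5)]
```

View pics/s5c.png

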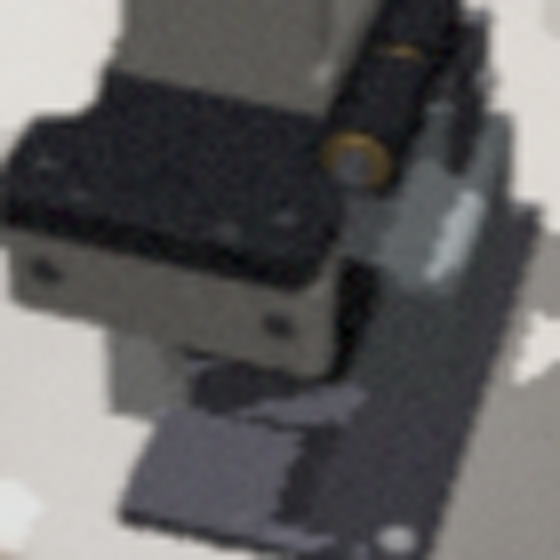

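The gripper body hides the pointer here. Tip height (84 mm) and force (6.0 N) both put the paddle near mid-travel. I'll cross-check with the other cameras.

Run:
```python
from m import *
w=save('wrist','w5');t=save('top','t5')
a=w['frame'][:,:,::-1];b=cv2.resize(t['frame'][190:310,260:400,::-1],(490,420),interpolation=cv2.INTER_CUBIC)
cv2.imwrite('pics/wt5.png',cv2.resize(np.hstack([a,b]),(800,320)))
p=cloud(w).reshape(-1,3)
for n,q in(('w',p),('top',P['top'].reshape(-1,3))):
  q=q[((q>[.46,-.185,.05])&(q<[.60,-.125,.125])).all(1)]
  xx=(q[:,:2]-[.49,-.156])@[.985,.174]; yy=(q[:,:2]-[.49,-.156])@[-.174,.985]
  for x in np.arange(-.02,.11,.01):
    m=(abs(xx-x)<.005)&(abs(yy)<.022)
    if m.sum()>3:print(n,round(x,2),m.sum(),np.percentile(q[m,2],[10,50,90]))
s=arm.observe();print(s['clock'],s['force'],s['position'],s['dq'].max())
```

```text
w -0.02 418 [0.0827 0.0841 0.0852]
w -0.01 596 [0.0833 0.0846 0.0995]
w 0.0 788 [0.0833 0.0852 0.1136]
w 0.01 496 [0.0826 0.0835 0.0848]
w 0.02 247 [0.0779 0.0809 0.0823]
w 0.03 242 [0.0769 0.0806 0.0815]
w 0.04 355 [0.0507 0.0796 0.0811]
w 0.05 704 [0.0512 0.0523 0.0805]
w 0.06 883 [0.0514 0.0779 0.0805]
w 0.07 903 [0.0515 0.0788 0.0804]
w 0.08 910 [0.0515 0.0785 0.08  ]
w 0.09 1175 [0.0518 0.0766 0.0797]
w 0.1 1189 [0.0519 0.0816 0.0831]
15.875 [-4.4184 -0.8452  5.6616] [ 0.4872 -0.1564  0.2624] 0.00147561310418712
```

View pics/wt5.png

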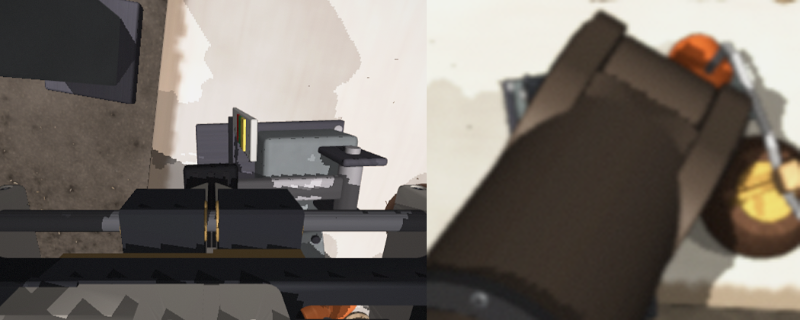

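The wrist depth shows the pad top at 84 mm and almost level, which means about 0.22 rad, mid-green. The top view (right) shows the shade still on the hook at about (765,185). I'll hold for over a second, then hand in.

arm_command(
  motion=[
    [0,0,0,0,0,0,0],
    [0,0,0,0,0,0,0],
    [0,0,0,0,0,0,0],
    [0,0,0,0,0,0,0],
    [0,0,0,0,0,0,0],
  ],
)

```text
clock: 16.5
position: [0.4872, -0.1564, 0.2624]
ee_rot: [-0.135, 1.568, 0.136]
force: [-4.1, -1.0, 6.1]
width: 0.003
```

arm_command(
  motion=[
    [0,0,0,0,0,0,0],
    [0,0,0,0,0,0,0],
    [0,0,0,0,0,0,0],
    [0,0,0,0,0,0,0],
    [0,0,0,0,0,0,0],
  ],
)

```text
clock: 17.12
position: [0.4872, -0.1564, 0.2624]
ee_rot: [-0.135, 1.568, 0.136]
force: [-4.6, 0.4, 6.1]
width: 0.007
```

Run:
```python
from plan import *
get_image('scene')
for t in('bail_bar','shade'):print(t,[(np.round(d['point'],4),round(d['p'],2)) for d in pinpoint('scene',t)[:1]])
plan([],0); print(arm.sign_off())
```

```text
bail_bar [(array([ 0.5045, -0.3059,  0.1707]), 0.78)]
shade [(array([ 0.5068, -0.3049,  0.0623]), 0.58)]
t 17.275 at [ 0.4872 -0.1564  0.2624] yaw 9.881698696746957 F [-5.3639 -0.8552  6.516 ] w 0.4238755447534012
the job is handed in; nothing more can be done
None
```

I hung the shade on the hook, let go of it, and pressed the paddle to about mid-green. I handed the job in at 17.3 s, still holding the paddle; the sign-off gave no verdict.

- **Shade:** the last look put the bail bar at (0.505, -0.306, 0.171), within about 5 mm of my estimate of the hook seat. The shade's origin was 62 mm above the bench, and the gripper was clear of it.
- **Paddle:** the pad top measured 84 mm high and almost level, which is about 0.22 rad. It was steady for more than 1.5 s with about 6 N of upward force, plus about 5 N sideways, probably from friction.
- **Not confirmed:** the gripper hid the pointer from the scene and top cameras, and the wrist picture did not show it clearly. "In the green" therefore rests on pad height and force.
- **Bystanders:** I did not measure their positions again at the end. The arm's path kept clear of them, and the tin, cup and spool looked in place in the later pictures.

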